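# Stow the heat gun in its sloped foam rack

### The job

Put the small pistol-shaped heat gun away in its matching cut-out in the foam on the sloped rack, pressing it in squarely until it sits fully home on the pocket's floor. Then swing the rack's metal keeper bar round over the gun's handle, all the way to its stop, and let go. Leave the cup, the jar and the wooden chevron where they are.

Things in the scene. Friction and masses are not known exactly. Their poses are not given: they have to be found in the camera images.
- gun_center (a point): Centre of the mini heat gun's grey barrel housing, 16 mm over its underside; the gun lies flat on its side. y runs along the barrel to the nozzle, -x towards the handle's end, z up. Housing: x -19..19, y -50..50 mm, 32 mm high, parallel sides: grasp across x (38 mm wide) about y 8 mm. Steel nozzle, 24 mm round: y 50..82 mm.
- gun: The whole heat gun, loose, 0.25 to 0.42 kg; origin 16 mm under gun_center, same axes. Black handle: x -90..-19, y -48..-18 mm, 28 mm high (2 mm off the table). Battery foot at its end: x -106..-88, y -54..-12 mm, 32 mm high. Balance point about x -21, y 4 mm.
- pocket_center (a point): Where gun_center must end, axes alike, when the gun is fully home: 16 mm above the pocket's floor. The rack slopes 30 degrees: z is the slope's normal (up and towards the robot), x up the slope, y to the left along it. The dark foam's top face is at z +2 mm; the seated gun stands 14 mm proud of it.
- foam: Die-cut foam on a plywood rack fixed to the table; origin on the pocket's floor, 16 mm under pocket_center, same axes. Foam spans x -124..62, y -74..102 mm. The pocket, 18 mm deep with a light grey floor, is the gun's outline plus 2 mm all round: one orientation fits. Finger notches of the same depth beside the housing: y -9..25, x out to +-50 mm.
- foam_lip (a point): One of four springy foam lips in the pocket's walls (two by the housing at pocket_center y 40 mm, two by the handle at x -58 mm), 12 mm long, 8 mm below the foam's top face. Each squeezes the gun by 1 mm: under its own weight the gun hangs up on them about 7 mm short; pushed along -z with roughly 5 to 15 N it goes home and stays.
- keeper_knob (a point): Middle of the round wooden knob on the keeper bar: 16 mm in diameter, 26 mm tall, axis along the slope's normal (z), turning freely on its pin. It moves with the bar on a circle of 46 mm about keeper_pivot, at the height of that point plus 11.5 mm along z. Can be pinched or pushed.
- keeper_pivot (a point): Point on the keeper's turning axis, 24 mm over the foam's top face, at x -74, y 24 mm from pocket_center; axes as there. The aluminium bar is 16 mm wide, 7 mm thick, 15.5 to 22.5 mm over the foam, and reaches 58 mm from the axis; the knob reaches 48.5 mm over the foam.
- keeper (a joint): Turn of the keeper bar, rad. 0 = closed at its stop: bar along pocket_center's -y, over the handle of the seated gun, clearing it by 3.5 mm. Grows clockwise seen from above: pi/2 = along -x, down the slope; far stop 2.5. Stiff pivot (about 0.05 N m), stays where left.
- cup_center (a point): Bystander: clear plastic cup, 76 mm wide, 95 mm tall; point half-way up. Leave alone.
- jar_center (a point): Bystander: lidded jar, 64 mm wide, 85 mm tall; point half-way up. Leave alone.
- chevron_center (a point): Bystander: brown fibreboard chevron about 110 by 165 mm, 8 mm thick, flat on the table; point half-way up. Leave alone.
Not all that is in view belongs to the job. Several things look just like the gun: the one meant starts farthest to the robot's right.

How it is judged:
By the outcome, as a careful person would: the job done as asked, in the order asked, and still so for the second after the job is handed in, with the robot touching nothing.
It also fails if it takes over 58 s, if anything falls off the work surface, if the arm or the gripper's body presses on something with over 40 N, if the wrist force passes 120 N, or if a joint passes its speed limit or range.

### The arm

A 6-joint arm with a two-finger parallel gripper is mounted at the origin on the work surface. World frame = base frame: x ahead of the robot, y to its left, z up, the work surface at z = 0. Lengths are in m, angles in rad, forces in N, time in s.
With the tool pointing down it reaches from about 0.35 to 0.975 m from the base axis. Payload 4.9 kg.
Tool frame: the origin (TCP) lies on the centre line of the jaws, within the pads' length; the fingertips stand ctrl.tcp_to_tips ahead of it and the grasp point (between the pads) lies 3 mm ahead of it (ctrl.tcp_to_tips is the distance from the TCP to the fingertips, in m); z points along the fingers, y is the direction in which the jaws open and shut (so a half turn about z gives the same grasp; the last joint's range is limited). The gripper opens to 85 mm and grips with 20 to 120 N. Pads are 22 mm wide; open, the fingers measure 114 mm over their backs; the gripper's body (76 mm by 85 mm) begins 54 mm behind the grasp point. The pads swing forward as they close: fully open they stand 13 mm farther back than shut.
Start: joints at [1.042, 0.053, 1.613, -0, 1.476, -0.119], TCP at [0.249, 0.573, 0.253] pointing down, gripper open.
Joint ranges: [-3.01, 3.01], [-1.01, 2.22], [0.06, 2.58], [-1.02, 4.17], [0.09, 2.62], [-3.14, 3.14]. Speed limits (rad/s): [2.57, 2.57, 3.14, 3.14, 3.14, 3.14].

### API

Orientations are given as a rotation vector (axis times angle).
In Python, from station import ctrl, vision gives the robot as it stands.
- The arm moves only by the tool jog_arm, never from a script. Its argument "deltas" is a list of rows, each a list of 7 numbers: the turn, a rotation vector about the tool's x, y, z in rad, then the shift along the tool's x, y, z in cm, then the opening, from 0 (shut) to 1 (fully open). A call has 1 to 12 rows; each row shifts and turns the commanded pose from where the row before left it, along the tool's axes as they then stand; what a row does not reach is not made up. A row lasts 1/12 s, in which the tool goes at most 41.7 mm and 7.16 degrees, less where a joint would pass 70% of its speed; a pose out of reach is approached as far as the arm can. A call with a gripper value outside its range is refused whole. The fingers move at their own pace and stop on an object; "grip_force" is the grip in N (left out, the last holds). Time passes only in rows, so rows that do not move let the fingers close. It gives the time, the measured TCP pose, the force and the opening at its end, in the units of the state.
- ctrl.get_obs(): the state, without advancing time (a new reading comes with each control period).
- vision.get_image(name): name is "side" or "top" or "wrist"; returns (picture, depth): 400x640x3 uint8, red, green, blue; 400x640 float32, m along the optical axis (not along the pixel's ray), 0 where there is no reading.
- vision.calibration(name): a dict with "fx", "fy", "cx", "cy" (pixels), "rvec" (rotation vector, rad) and "tvec" (3), from world to camera coordinates, as OpenCV has them; the wrist camera has in their place "hand_eye" (4x4, takes a point from camera to tool coordinates, whose origin is the TCP and whose axes are the flange's). Camera axes: x right, y down, z forward; pixel columns grow to the right and rows downward; lengths in m; the calibration is good to about 2 mm. The wrist camera is an equidistant fisheye: a pixel r from the principal point sees the ray r / f radians off the axis. A picture is of the moment at which its call begins: read the wrist's pose just before it. calibration takes no time and is no camera call.
- ctrl.finish_job(): hands the job in, once; it reports no verdict.
The state is a dict: "t": time; "q": joint angles; "dq": joint speeds; "effort": joint torques, N m; "tool_pos": TCP position; "tool_rot": TCP orientation; "contact_force": force on the tool from outside, world axes, zero at the start; "wrist_torque": the same for the moment, N m; "opening": finger opening in m.
Only numpy, scipy, OpenCV 4.12 (cv2) and the standard library are available. Lean on these libraries where they do the work, as an engineer would, in place of code of your own. Each camera call takes 0.05 s, during which the arm holds its last target. There are 200 camera calls.

## Working session

There is one attempt and no reset: what is moved stays moved. The work goes in short steps, Python scripts to look and compute and a tool call to move; the robot and the scene stay as the last step left them, time stands still between calls to the robot, and variables do not carry over. Pictures are saved under pics/ and viewed, about 8 in all and at most 12, crops included, and the job is handed in when it is done.

Besides the shell and the picture viewer there is one more tool, called after "Request:" by a JSON object that holds its "api" and its "payload". jog_arm: Moves the arm, as the interface text tells. Its arguments: {"type":"object","properties":{"deltas":{"type":"array"},"grip_force":{"type":"number"}},"required":["deltas"]}

```bash
ls; mkdir -p pics
python3 - <<'E'
from station import ctrl, vision
import cv2,numpy as np
print(ctrl.get_obs(), ctrl.tcp_to_tips)
for n in ("top","side"):
    im,d=vision.get_image(n); np.savez(f"pics/{n}0.npz",im=im,d=d)
    cv2.imwrite(f"pics/{n}0.png",im[:,:,::-1]); print(n,vision.calibration(n))
print(vision.calibration("wrist"))
E
```

```text
pics
{'t': 0.0, 'q': array([ 1.04199195e+00,  5.33860374e-02,  1.61429230e+00, -3.21324308e-05,
        1.47602021e+00, -1.18992136e-01]), 'dq': array([-0.00065731,  0.00046614,  0.00036981,  0.00084532, -0.00158501,
       -0.00050058]), 'effort': array([ 4.83161548e-04, -3.93696105e+01, -3.70167732e+01, -9.64650849e-05,
        7.44146149e-03,  9.93608865e-06]), 'tool_pos': array([0.24872963, 0.57273903, 0.25204591]), 'tool_rot': array([-0.63910108, -3.07524374,  0.00315126]), 'contact_force': array([-0.49643008,  0.16916058,  0.69519958]), 'wrist_torque': array([-0.01000629,  0.04941449,  0.06884691]), 'opening': 0.08567449966139266} 0.022
top {'fx': 518.0541202490156, 'fy': 518.0541202490156, 'cx': 321.7345722194688, 'cy': 205.8213952162008, 'rvec': array([ 2.06871674, -2.17156177,  0.22512094]), 'tvec': array([0.01161467, 0.6222911 , 1.36847887])}
side {'fx': 414.22071295675295, 'fy': 414.22071295675295, 'cx': 313.46985358121617, 'cy': 200.35184659755487, 'rvec': array([ 2.24355676, -1.02841949,  0.35419811]), 'tvec': array([-0.4031797 ,  0.4288963 ,  1.09590947])}
{'fx': 309.70691628693146, 'fy': 309.70691628693146, 'cx': 317.22100986783073, 'cy': 199.45845557699505, 'hand_eye': array([[-2.26206001e-04, -9.49478313e-01, -3.13832570e-01,
         8.08437385e-02],
       [ 9.99999922e-01, -1.13132221e-04, -3.78511998e-04,
        -2.09899864e-05],
       [ 3.23884357e-04, -3.13832631e-01,  9.49478264e-01,
        -1.20799122e-01],
       [ 0.00000000e+00,  0.00000000e+00,  0.00000000e+00,
         1.00000000e+00]])}
```

View pics/top0.png

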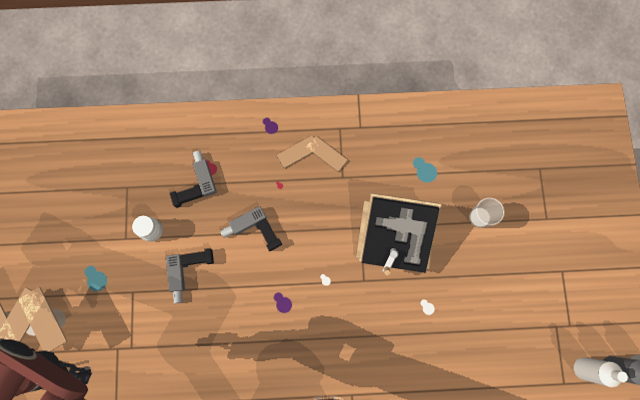

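View pics/side0.png

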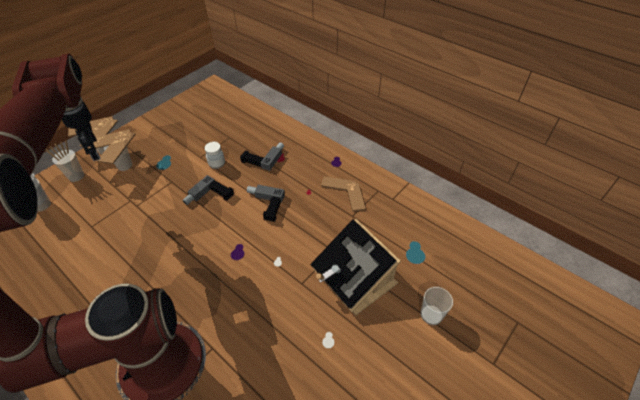

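```bash
cat > h.py <<'E'
import numpy as np, cv2
from scipy.spatial.transform import Rotation as R
from station import ctrl, vision
def load(n):
    z=np.load(f"pics/{n}.npz"); return z["im"],z["d"]
def cam(n):
    c=vision.calibration(n); Rm=R.from_rotvec(c["rvec"]).as_matrix(); return c,Rm,-Rm.T@c["tvec"]
def cloud(n,d):            # HxWx3 world points from depth
    c,Rm,o=cam(n); v,u=np.mgrid[:400,:640]
    p=np.dstack([(u-c["cx"])/c["fx"]*d,(v-c["cy"])/c["fy"]*d,d]); return p@Rm+o
def proj(n,P):
    c,Rm,o=cam(n); q=(np.atleast_2d(P)-o)@Rm.T
    return np.c_[q[:,0]/q[:,2]*c["fx"]+c["cx"],q[:,1]/q[:,2]*c["fy"]+c["cy"]]
def rays(n,uv):
    c,Rm,o=cam(n); uv=np.atleast_2d(uv)
    return o,np.c_[(uv[:,0]-c["cx"])/c["fx"],(uv[:,1]-c["cy"])/c["fy"],np.ones(len(uv))]@Rm
def onplane(o,r,p0,nrm): return o+r*(((p0-o)@nrm)/(r@nrm))[:,None]
# wrist camera
def wcam(obs):
    c=vision.calibration("wrist"); H=c["hand_eye"]; Rt=R.from_rotvec(obs["tool_rot"]).as_matrix()
    return c,Rt@H[:3,:3],obs["tool_pos"]+Rt@H[:3,3]
def wrays(obs,uv):
    c,Rw,o=wcam(obs); uv=np.atleast_2d(uv).astype(float); x=(uv[:,0]-c["cx"])/c["fx"]; y=(uv[:,1]-c["cy"])/c["fy"]
    th=np.hypot(x,y)+1e-12; s=np.sin(th)/th
    return o,np.c_[x*s,y*s,np.cos(th)]@Rw.T
def wproj(obs,P):
    c,Rw,o=wcam(obs); q=(np.atleast_2d(P)-o)@Rw; rr=np.hypot(q[:,0],q[:,1]); th=np.arctan2(rr,q[:,2])
    return np.c_[q[:,0]/rr*th*c["fx"]+c["cx"],q[:,1]/rr*th*c["fy"]+c["cy"]]
E
python3 - <<'E'
from h import *
im,d=load("top0"); P=cloud("top",d)
cr=cv2.resize(im[185:280,215:455],None,fx=3.3,fy=3.3,interpolation=cv2.INTER_CUBIC); cv2.imwrite("pics/crop1.png",cr[:,:,::-1])
for uv in [(195,180),(256,222),(190,268),(405,222),(388,262),(320,280),(145,228),(487,210),(312,150)]: print(uv,P[uv[1],uv[0]].round(3))
print(proj("top",[[0,0,0],[.5,0,0]]).round(0))
hsv=cv2.cvtColor(im,cv2.COLOR_RGB2HSV)
roi=np.zeros((400,640),bool); roi[200:255,215:290]=1
m=roi&(P[:,:,2]>0.012)
g=m&(hsv[:,:,2]>60)&(hsv[:,:,1]<60)&(P[:,:,2]>.02); b=m&(hsv[:,:,2]<60)
v,u=np.nonzero(g); print(len(u),"grey", P[g][:,2].max())
o,r=rays("top",np.c_[u,v]); Q=onplane(o,r,np.array([0,0,.032]),np.array([0,0,1.]))[:,:2]
print("grey mean",Q.mean(0),cv2.minAreaRect(Q.astype(np.float32)*1000))
v,u=np.nonzero(b);o,r=rays("top",np.c_[u,v]); Q=onplane(o,r,np.array([0,0,.03]),np.array([0,0,1.]))[:,:2]
print("black",len(u),Q.mean(0),cv2.minAreaRect(Q.astype(np.float32)*1000))
# foam plane
roi[:]=0; roi[195:275,360:440]=1
f=roi&(hsv[:,:,2]<60)&(d>0); X=P[f]
for _ in range(4):
    c0=X.mean(0); n=np.linalg.svd(X-c0,full_matrices=False)[2][2]; n*=np.sign(n[2]); e=(X-c0)@n; X=X[abs(e)<max(.003,1*e.std())]
print("foam",c0,n,np.degrees(np.arccos(n[2])),len(X),e.std())
E
```

```text
(195, 180) [ 0.73   0.346 -0.002]
(256, 222) [0.592 0.168 0.025]
(190, 268) [0.474 0.359 0.001]
(405, 222) [ 0.561 -0.24   0.091]
(388, 262) [ 0.457 -0.187  0.083]
(320, 280) [ 0.423 -0.004  0.008]
(145, 228) [0.58  0.46  0.083]
(487, 210) [ 0.599 -0.493  0.006]
(312, 150) [0.802 0.001 0.007]
[[326. 441.]
 [317. 253.]]
561 grey 1.4650044617055236
grey mean [0.59414347 0.20114557] ((587.9259643554688, 186.72915649414062), (140.73388671875, 105.735595703125), 72.30868530273438)
black 345 [0.55603978 0.13487304] ((568.7134399414062, 140.48089599609375), (112.69511413574219, 38.573055267333984), 26.303380966186523)
foam [ 0.52713305 -0.21391747  0.09351971] [-0.48970724  0.10056282  0.86606809] 29.99510822694426 1967 0.0015965024120640793
```

View pics/crop1.png

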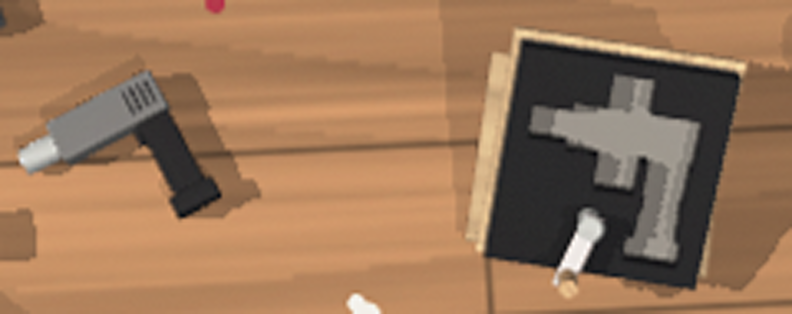

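Candidates for the gun: A (195,180), B (256,222) and C (190,268). B is farthest right (lowest y, about 0.17), and its crop shows the right handedness. The pocket is at about (405,222), and the keeper runs from (393,253) to its knob at (387,272). The white blob at (325,280) is clutter.

```bash
cat >> h.py <<'E'
def to_target(p,Rm,obs=None):   # shift (cm, present tool axes), then turn (rad)
    o=obs or ctrl.get_obs(); Rc=R.from_rotvec(o["tool_rot"]).as_matrix()
    s=Rc.T@(np.asarray(p)-o["tool_pos"])*100; w=R.from_matrix(Rc.T@Rm).as_rotvec()
    print("shift cm",s.round(2),"turn",w.round(4)); return s,w
def pocket_R(n,xdir):
    x=xdir-n*(xdir@n); x/=np.linalg.norm(x); return np.c_[x,np.cross(n,x),n]
TOOL=np.array([[0,1,0],[1,0,0],[0,0,-1.]])  # object axes -> tool axes (tool x=obj y, y=obj x)
E
python3 - <<'E'
from h import *
z=np.array([0,0,1.])
px=np.array([[157,88.5],[58,143.5],[107,116],[197,197]])/3.3+[215,185]
o,r=rays("top",px); Q=onplane(o,r,np.array([0,0,.032]),z); d=Q[1]-Q[0]
print("gun",Q.round(4),"yaw",np.degrees(np.arctan2(-d[0],d[1])),np.linalg.norm(d))
im,dd=load("top0"); hsv=cv2.cvtColor(im,cv2.COLOR_RGB2HSV)
c0=np.array([.52713,-.21392,.09352]); n=np.array([-.4897,.1006,.8661]); n/=np.linalg.norm(n)
m=np.zeros((400,640),np.uint8); m[190:280,355:445]=(hsv[190:280,355:445,2]<60)
k=cv2.getStructuringElement(cv2.MORPH_ELLIPSE,(3,3)); m=cv2.morphologyEx(m,cv2.MORPH_OPEN,k)
cs,_=cv2.findContours(m,cv2.RETR_EXTERNAL,cv2.CHAIN_APPROX_NONE); c=max(cs,key=cv2.contourArea)[:,0].astype(float)
o,r=rays("top",c); Q=onplane(o,r,c0,n); Rp=pocket_R(n,np.array([1,-.2,0])); L=(Q-c0)@Rp
rc=cv2.minAreaRect((L[:,:2]*1000).astype(np.float32)); print(rc)
ctr=c0+Rp@np.r_[np.array(rc[0])/1000,0]; a=np.radians(rc[2]); print("ctr",ctr, cv2.boxPoints(rc))
a=(a+np.pi/4)%(np.pi/2)-np.pi/4; Rp=Rp@R.from_rotvec([0,0,a]).as_matrix()
pc=ctr-Rp@[-.031,.014,.002]; print("pocket_center",pc,"R",Rp.round(4).tolist())
np.savez("pk.npz",pc=pc,Rp=Rp)
to_target(pc+Rp@[0,-.04,.16],Rp@TOOL)
E
```

```text
gun [[0.6191 0.1481 0.032 ]
 [0.5757 0.233  0.032 ]
 [0.5974 0.1911 0.032 ]
 [0.5245 0.1169 0.032 ]] yaw 27.065901325859866 0.09539410259173785
((0.11835479736328125, -7.9912567138671875), (173.8520050048828, 189.30677795410156), 89.68464660644531)
ctr [ 0.52566334 -0.22177596  0.09360323] [[-95.01203 -94.39498]
 [ 94.29188 -95.43691]
 [ 95.24874  78.41247]
 [-94.05517  79.4544 ]]
pocket_center [ 0.55013407 -0.24107893  0.10737201] R [[0.8485, 0.2008, -0.4897], [-0.1738, 0.9796, 0.1006], [0.4999, -0.0003, 0.8661]]
shift cm [-53.07 -68.2    0.74] turn [-0.4407 -0.3554  1.3301]
```

Request:
{"api": "jog_arm", "payload": {"deltas": [[0,0,0,-2.21,-2.84,0,1],[0,0,0,-2.21,-2.84,0,1],[0,0,0,-2.21,-2.84,0,1],[0,0,0,-2.21,-2.84,0,1],[0,0,0,-2.21,-2.84,0,1],[0,0,0,-2.21,-2.84,0,1],[0,0,0,-2.21,-2.84,0,1],[0,0,0,-2.21,-2.84,0,1],[0,0,0,-2.21,-2.84,0,1],[0,0,0,-2.21,-2.84,0,1],[0,0,0,-2.21,-2.84,0,1],[0,0,0,-2.21,-2.84,0,1]]}}

```text
t: 1.1
tool_pos: [0.3562, 0.1534, 0.2529]
tool_rot: [0.638, 3.076, -0.0]
contact_force: [0.4, 0.3, 0.5]
opening: 0.0852
```

Request:
{"api": "jog_arm", "payload": {"deltas": [[0,0,0,-2.21,-2.84,0,1],[0,0,0,-2.21,-2.84,0,1],[0,0,0,-2.21,-2.84,0,1],[0,0,0,-2.21,-2.84,0,1],[0,0,0,-2.21,-2.84,0,1],[0,0,0,-2.21,-2.84,0,1],[0,0,0,-2.21,-2.84,0,1],[0,0,0,-2.21,-2.84,0,1],[0,0,0,-2.21,-2.84,0,1],[0,0,0,-2.21,-2.84,0,1],[0,0,0,-2.21,-2.84,0.7,1],[0,0,0,-2.21,-2.84,0,1]]}}

```text
t: 2.1
tool_pos: [0.4634, -0.2648, 0.2446]
tool_rot: [-0.64, -3.074, -0.002]
contact_force: [0.2, 0.3, 0.5]
opening: 0.0852
```

Request:
{"api": "jog_arm", "payload": {"deltas": [[-0.0367,-0.0296,0.1108,0,0,0,1],[-0.0367,-0.0296,0.1108,0,0,0,1],[-0.0367,-0.0296,0.1108,0,0,0,1],[-0.0367,-0.0296,0.1108,0,0,0,1],[-0.0367,-0.0296,0.1108,0,0,0,1],[-0.0367,-0.0296,0.1108,0,0,0,1],[-0.0367,-0.0296,0.1108,0,0,0,1],[-0.0367,-0.0296,0.1108,0,0,0,1],[-0.0367,-0.0296,0.1108,0,0,0,1],[-0.0367,-0.0296,0.1108,0,0,0,1],[-0.0367,-0.0296,0.1108,0,0,0,1],[-0.0367,-0.0296,0.1108,0,0,0,1]]}}

```text
t: 3.1
tool_pos: [0.4635, -0.2633, 0.2457]
tool_rot: [2.097, 1.7, 0.461]
contact_force: [-0.8, -0.3, 0.2]
opening: 0.0852
```

Run:
```python
from h import *
o=ctrl.get_obs(); im,d=vision.get_image("wrist"); np.savez("pics/w1.npz",im=im,d=d,pos=o["tool_pos"],rot=o["tool_rot"])
k=np.load("pk.npz"); pc,Rp=k["pc"],k["Rp"]
to_target(pc+Rp@[0,-.04,.16],Rp@TOOL,o); print(o["t"],o["tool_pos"],o["q"].round(2),o["contact_force"])
b=im.copy()
for P in [[0,0,-.016],[.062,.102,.002],[.062,-.074,.002],[-.124,.102,.002],[-.124,-.074,.002],[-.074,.024,.026]]:
    u=wproj(o,pc+Rp@np.array(P))[0]; print(P,u.round(1)); cv2.circle(b,tuple(int(i) for i in u.round()),3,(255,0,0),1)
cv2.imwrite("pics/w1.png",b[:,:,::-1])
```

```text
shift cm [-0.08  0.05 -0.  ] turn [ 0.0013 -0.0007 -0.0064]
3.1 [ 0.46349717 -0.26325576  0.24565692] [-0.79 -0.47  2.13  0.33  1.06 -0.69] [-0.76385515 -0.28962807  0.20580984]
[0, 0, -0.016] [317.3 143.6]
[0.062, 0.102, 0.002] [386.   36.7]
[0.062, -0.074, 0.002] [380.6 221.4]
[-0.124, 0.102, 0.002] [183.8  45. ]
[-0.124, -0.074, 0.002] [197.  221.8]
[-0.074, 0.024, 0.026] [229.1 124.4]
```

View pics/w1.png

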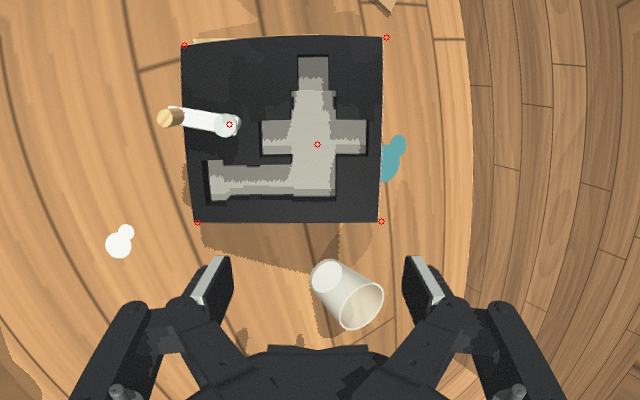

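Run:
```python
from h import *
s=np.load("pics/w1.npz"); im=s["im"]; o=dict(tool_pos=s["pos"],tool_rot=s["rot"])
k=np.load("pk.npz"); pc,Rp=k["pc"],k["Rp"]; n=Rp[:,2]
hsv=cv2.cvtColor(im,cv2.COLOR_RGB2HSV); V=hsv[:,:,2]
print("cam local",(wcam(o)[2]-pc)@Rp)
m=np.zeros((400,640),np.uint8); m[25:235,170:400]=(V<75)[25:235,170:400]; m=cv2.morphologyEx(m,cv2.MORPH_OPEN,np.ones((3,3)))
c=max(cv2.findContours(m,cv2.RETR_EXTERNAL,cv2.CHAIN_APPROX_NONE)[0],key=cv2.contourArea)[:,0]
oo,r=wrays(o,c); L=(onplane(oo,r,pc+n*.002,n)-pc)@Rp*1000
for nm,i,v,j,lo,hi in [("x+",0,62,1,-60,90),("x-",0,-124,1,-60,0),("y+",1,102,0,-60,50),("y-",1,-74,0,-110,50)]:
    q=L[(abs(L[:,i]-v)<8)&(L[:,j]>lo)&(L[:,j]<hi)]; f=np.polyfit(q[:,j],q[:,i],1); print(nm,len(q),np.median(q[:,i]).round(2),"slope",f[0].round(4))
# floor mask
v,u=np.nonzero((V>85)&(hsv[:,:,1]<60)); oo,r=wrays(o,np.c_[u,v]); F=(onplane(oo,r,pc-n*.016,n)-pc)@Rp*1000
def ext(i,j,lo,hi,a,b):
    q=F[(F[:,j]>lo)&(F[:,j]<hi)&(F[:,i]>a)&(F[:,i]<b)]; out=[]
    for t in np.arange(lo,hi,2):
        w=q[(q[:,j]>=t)&(q[:,j]<t+2)][:,i]
        if len(w): out.append((w.min()-.5,w.max()+.5))
    return np.median(out,0).round(1)
print("housing x @y28..46 (exp +-21)",ext(0,1,29,46,-40,40))
print("notch x @y0..20 (+-50)",ext(0,1,0,20,-60,60)); print("foot xmin @y-45..-20 (-108)",ext(0,1,-45,-22,-115,0))
print("nozzle y max (84), x-8..8",ext(1,0,-8,8,40,95)); print("housing y min (-52)",ext(1,0,-10,15,-60,40))
print("handle ymin (-50)",ext(1,0,-80,-30,-65,-10)); print("nozzle x (+-14)",ext(0,1,58,80,-30,30))
```

```text
cam local [-0.00047906  0.0412015   0.2810235 ]
x+ 160 57.24 slope -0.0005
x- 59 -126.89 slope 0.0032
y+ 123 100.94 slope -0.0018
y- 159 -73.65 slope -0.0046
housing x @y28..46 (exp +-21) [-22.3  14.6]
notch x @y0..20 (+-50) [-54.   46.6]
foot xmin @y-45..-20 (-108) [-112.2   -0. ]
nozzle y max (84), x-8..8 [39.7 84.1]
housing y min (-52) [-52.4  39.7]
handle ymin (-50) [-50.8 -19.9]
nozzle x (+-14) [-18.1  10. ]
```

```bash
cat >> h.py <<'E'
def turn_then_shift(p,Rm,obs=None):
    o=obs or ctrl.get_obs(); Rc=R.from_rotvec(o["tool_rot"]).as_matrix()
    print("turn",R.from_matrix(Rc.T@Rm).as_rotvec().round(4),"then shift cm",(Rm.T@(np.asarray(p)-o["tool_pos"])*100).round(2))
def yawR(deg): return R.from_euler("z",deg,degrees=True).as_matrix()
E
python3 - <<'E'
from h import *
k=np.load("pk.npz"); pc,Rp=k["pc"],k["Rp"]; pc=pc+Rp@[-.0039,-.0003,0]; np.savez("pk.npz",pc=pc,Rp=Rp)
s=np.load("pics/w1.npz"); im,d=s["im"],s["d"]; o=dict(tool_pos=s["pos"],tool_rot=s["rot"])
v,u=np.mgrid[:400,:640]; uv=np.c_[u.ravel(),v.ravel()]; c,Rw,oo=wcam(o); _,r=wrays(o,uv); rz=r@Rw[:,2]
L=((oo+r*(d.ravel()/rz)[:,None])-pc)@Rp; ok=(d.ravel()>0)
for nm,m in [("top",(L[:,0]>-.11)&(L[:,0]<-.03)&(L[:,1]>.045)&(L[:,1]<.09)),("floor",(abs(L[:,0])<.012)&(abs(L[:,1])<.03))]:
    q=L[m&ok]; print(nm,len(q),np.median(q[:,2]),np.polyfit(q[:,0],q[:,2],1)[0].round(4),np.polyfit(q[:,1],q[:,2],1)[0].round(4))
g=np.array([.5974,.1911,.016]); Rg=yawR(27)
turn_then_shift(g+Rg@[0,-.04,.17],Rg@TOOL)
E
```

```text
top 4086 0.0026693369534917773 0.0017 0.0016
floor 6381 0.22132040068945433 -0.4024 -5.504
turn [ 0.5057  0.1735 -0.6667] then shift cm [30.29 32.56  5.87]
```

Request:
{"api": "jog_arm", "payload": {"deltas": [[0.0632,0.0217,-0.0833,0,0,0,1],[0.0632,0.0217,-0.0833,0,0,0,1],[0.0632,0.0217,-0.0833,0,0,0,1],[0.0632,0.0217,-0.0833,0,0,0,1],[0.0632,0.0217,-0.0833,0,0,0,1],[0.0632,0.0217,-0.0833,0,0,0,1],[0.0632,0.0217,-0.0833,0,0,0,1],[0.0632,0.0217,-0.0833,0,0,0,1]]}}

```text
t: 3.82
tool_pos: [0.4639, -0.2635, 0.2463]
tool_rot: [-1.621, -2.688, 0.009]
contact_force: [0.7, 1.0, 0.3]
opening: 0.0858
```

Request:
{"api": "jog_arm", "payload": {"deltas": [[0,0,0,2.52,2.71,0.2,1],[0,0,0,2.52,2.71,0.2,1],[0,0,0,2.52,2.71,0.2,1],[0,0,0,2.52,2.71,0.5,1],[0,0,0,2.52,2.71,0.5,1],[0,0,0,2.52,2.71,0.5,1],[0,0,0,2.52,2.71,0.6,1],[0,0,0,2.52,2.71,0.6,1],[0,0,0,2.52,2.71,0.6,1],[0,0,0,2.52,2.71,0.7,1],[0,0,0,2.52,2.71,0.7,1],[0,0,0,2.52,2.71,0.6,1]]}}

```text
t: 4.82
tool_pos: [0.6129, 0.1567, 0.1845]
tool_rot: [-1.627, -2.687, 0.008]
contact_force: [0.2, 0.1, -0.0]
opening: 0.0852
```

Request:
{"api": "jog_arm", "payload": {"deltas": [[0,0,0,0,0,0,1],[0,0,0,0,0,0,1]]}}

```text
t: 4.98
tool_pos: [0.6125, 0.1565, 0.1841]
tool_rot: [-1.623, -2.688, 0.009]
contact_force: [-0.7, 0.8, 0.3]
opening: 0.0854
```

Run:
```python
from h import *
o=ctrl.get_obs(); im,d=vision.get_image("wrist"); np.savez("pics/w2.npz",im=im,d=d,pos=o["tool_pos"],rot=o["tool_rot"])
g=np.array([.5974,.1911,.016]); Rg=yawR(27)
turn_then_shift(g+Rg@[0,-.04,.17],Rg@TOOL,o); print(o["t"],o["tool_pos"],o["q"].round(2))
b=im.copy()
for P in [[19,50,16],[-19,50,16],[19,-50,16],[-19,-50,16],[-106,-54,16],[-106,-12,16],[0,82,-4]]:
    u=wproj(o,g+Rg@np.array(P)/1000)[0]; print(P,u.round(1)); cv2.circle(b,tuple(int(i) for i in u.round()),2,(255,0,0),1)
cv2.imwrite("pics/w2.png",b[:,:,::-1])
```

```text
turn [-0.0059  0.0018  0.0131] then shift cm [-0.23  0.22 -0.19]
4.9833 [0.61253951 0.15653319 0.18407888] [ 0.13  0.12  1.66 -0.    1.37 -0.35]
[19, 50, 16] [344.4  93. ]
[-19, 50, 16] [300.4  92.3]
[19, -50, 16] [341.  202.4]
[-19, -50, 16] [300.3 201.8]
[-106, -54, 16] [211.5 204.4]
[-106, -12, 16] [207.9 162. ]
[0, 82, -4] [322.6  59.4]
```

View pics/w2.png

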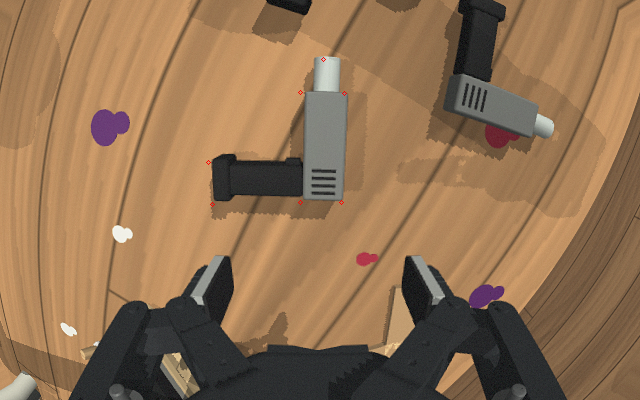

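Run:
```python
from h import *
s=np.load("pics/w2.npz"); im=s["im"]; o=dict(tool_pos=s["pos"],tool_rot=s["rot"])
g=np.array([.5974,.1911,.016]); Rg=yawR(27); z=Rg[:,2]
hsv=cv2.cvtColor(im,cv2.COLOR_RGB2HSV); V=hsv[:,:,2]; m=(hsv[:,:,1]<50)&(V>75)&(V<170)
m[:,:290]=0;m[:,360:]=0;m[:85]=0;m[210:]=0
m=cv2.morphologyEx(m.astype(np.uint8),cv2.MORPH_CLOSE,np.ones((7,7)))
c=max(cv2.findContours(m,cv2.RETR_EXTERNAL,cv2.CHAIN_APPROX_NONE)[0],key=cv2.contourArea)[:,0]
oo,r=wrays(o,c); L=((onplane(oo,r,g+z*.016,z)-g)@Rg*1000)[:,:2]
print("cam local",(wcam(o)[2]-g)@Rg, cv2.minAreaRect(L.astype(np.float32)))
for nm,i,v,j,lo,hi in [("x+",0,22,1,-40,45),("x-",0,-16,1,0,45),("y+",1,50,0,-12,18),("y-",1,-50,0,-12,18)]:
    q=L[(abs(L[:,i]-v)<8)&(L[:,j]>lo)&(L[:,j]<hi)]; print(nm,len(q),np.median(q[:,i]).round(2),"slope",np.polyfit(q[:,j],q[:,i],1)[0].round(4))
```

```text
cam local [-0.00286715  0.0432592   0.28873685] ((2.2981529235839844, 4.710121154785156), (104.66674041748047, 37.20855712890625), 89.12540435791016)
x+ 94 20.44 slope 0.0162
x- 51 -15.61 slope 0.0146
y+ 54 51.52 slope -0.0395
y- 33 -46.98 slope -0.0124
```

Run:
```python
from h import *
g=np.array([.5974,.1911,.016])+yawR(27)@[.0024,.0023,0]; Rg=yawR(26.1); np.savez("gun.npz",g=g,Rg=Rg); print(g)
s=np.load("pics/w2.npz"); d=s["d"]; c=vision.calibration("wrist"); H=c["hand_eye"]
v,u=np.mgrid[:400,:640]; x=(u-c["cx"])/c["fx"]; y=(v-c["cy"])/c["fy"]; th=np.hypot(x,y); ray=np.dstack([x*np.sin(th)/th,y*np.sin(th)/th,np.cos(th)])
T=(ray*(d/np.cos(th))[...,None])@H[:3,:3].T+H[:3,3]
k=(d>0)&(v>240)&(v<330)&(abs(T[...,1])<.07)&(T[...,2]<.06)&(abs(T[...,0])<.03); q=T[k]
print(len(q),np.percentile(q[:,2],[90,99,100]),q[q[:,2]>np.percentile(q[:,2],97)].mean(0), abs(q[:,1]).min())
turn_then_shift(g+Rg@[0,.008,.06],Rg@TOOL)
turn_then_shift(g+Rg@[0,.008,.009],Rg@TOOL)
```

```text
[0.59849424 0.19423889 0.016     ]
9079 [-0.00369547  0.00637006  0.00962652] [ 0.00192392 -0.0014712   0.00540251] 0.0281825967157643
turn [-0.0051  0.0023  0.0268] then shift cm [ 4.92  0.44 10.87]
turn [-0.0051  0.0023  0.0268] then shift cm [ 4.92  0.44 15.97]
```

Request:
{"api": "jog_arm", "payload": {"deltas": [[-0.005,0.002,0.027,0,0,0,1],[0,0,0,2.46,0.22,1.5,1],[0,0,0,2.46,0.22,2.0,1],[0,0,0,0,0,3.0,1],[0,0,0,0,0,3.0,1],[0,0,0,0,0,1.4,1],[0,0,0,0,0,0,1],[0,0,0,0,0,0,1]]}}

```text
t: 5.7
tool_pos: [0.5956, 0.2, 0.0766]
tool_rot: [1.668, 2.661, 0.001]
contact_force: [0.7, -0.0, 0.5]
opening: 0.0853
```

Run:
```python
from h import *
k=np.load("gun.npz"); g,Rg=k["g"],k["Rg"]
turn_then_shift(g+Rg@[0,.008,.007],Rg@TOOL); print(ctrl.get_obs()["t"])
```

```text
turn [ 0.0012  0.0004 -0.0048] then shift cm [0.15 0.01 5.36]
5.7
```

Request:
{"api": "jog_arm", "payload": {"deltas": [[0,0,0,0.08,0,1.5,1],[0,0,0,0.07,0,1.5,1],[0,0,0,0,0,1.5,1],[0,0,0,0,0,0.86,1],[0,0,0,0,0,0,1],[0,0,0,0,0,0,0.3],[0,0,0,0,0,0,0.3],[0,0,0,0,0,0,0.3],[0,0,0,0,0,0,0.3],[0,0,0,0,0,0,0.3],[0,0,0,0,0,0,0.3]], "grip_force": 50}}

```text
t: 6.62
tool_pos: [0.596, 0.2026, 0.0242]
tool_rot: [1.665, 2.66, 0.005]
contact_force: [1.7, 1.0, 2.7]
opening: 0.0369
```

Request:
{"api": "jog_arm", "payload": {"deltas": [[0,0,0,0,0,0,0.2],[0,0,0,0,0,0,0.2],[0,0,0,0,0,0,0.2],[0,0,0,0,0,0,0.2]]}}

```text
t: 6.95
tool_pos: [0.596, 0.2026, 0.0241]
tool_rot: [1.665, 2.661, 0.005]
contact_force: [1.0, 0.5, 6.4]
opening: 0.0371
```

Request:
{"api": "jog_arm", "payload": {"deltas": [[0,0,0,0,0,-0.5,0.2],[0,0,0,0,0,-1.5,0.2],[0,0,0,0,0,-2.5,0.2],[0,0,0,0,0,-3,0.2],[0,0,0,0,0,-3,0.2],[0,0,0,0,0,-3,0.2],[0,0,0,0,0,-3,0.2],[0,0,0,0,0,-3,0.2],[0,0,0,0,0,-2,0.2],[0,0,0,0,0,-1,0.2],[0,0,0,0,0,0,0.2]]}}

```text
t: 7.87
tool_pos: [0.5955, 0.2026, 0.2514]
tool_rot: [1.664, 2.659, 0.008]
contact_force: [0.3, 0.3, -2.5]
opening: 0.0372
```

Run:
```python
from h import *
k=np.load("pk.npz"); pc,Rp=k["pc"],k["Rp"]; o=ctrl.get_obs(); print(o["t"],o["tool_pos"],o["contact_force"],o["opening"])
to_target(pc+Rp@[0,.008,.0082+.12],Rp@TOOL,o)
```

```text
7.8667 [0.59546477 0.20256291 0.25139648] [ 0.26971422  0.33348809 -2.46913906] 0.037238607940606655
shift cm [-33.19 -28.38   3.35] turn [-0.4971 -0.172   0.6389]
```

Request:
{"api": "jog_arm", "payload": {"deltas": [[0,0,0,-1.3,-1.1,0,0.2],[0,0,0,-2.1,-1.8,0,0.2],[0,0,0,-2.1,-1.8,0,0.2],[0,0,0,-2.1,-1.8,0,0.2],[0,0,0,-2.1,-1.8,0,0.2],[0,0,0,-2.1,-1.8,0,0.2],[0,0,0,-2.1,-1.8,0,0.2],[0,0,0,-2.1,-1.8,0,0.2],[0,0,0,-2.1,-1.8,0,0.2],[0,0,0,-2.1,-1.8,0,0.2],[0,0,0,-2.1,-1.8,0,0.2],[0,0,0,-2.1,-1.8,0,0.2]]}}

```text
t: 8.87
tool_pos: [0.5109, -0.1096, 0.2444]
tool_rot: [-1.665, -2.66, -0.0]
contact_force: [-0.1, 1.1, -2.4]
opening: 0.0373
```

Request:
{"api": "jog_arm", "payload": {"deltas": [[0,0,0,-2.1,-1.8,0,0.2],[0,0,0,-2.1,-1.8,0,0.2],[0,0,0,-2.1,-1.8,0,0.2],[0,0,0,-1.6,-1.3,0,0.2],[0,0,0,-0.8,-0.8,0,0.2],[0,0,0,0,0,0,0.2]]}}

```text
t: 9.37
tool_pos: [0.4819, -0.2209, 0.245]
tool_rot: [-1.67, -2.658, -0.001]
contact_force: [-0.1, 0.2, -2.1]
opening: 0.0372
```

Request:
{"api": "jog_arm", "payload": {"deltas": [[-0.041,-0.0143,0.0532,0,0,0,0.2],[-0.041,-0.0143,0.0532,0,0,0,0.2],[-0.041,-0.0143,0.0532,0,0,0,0.2],[-0.041,-0.0143,0.0532,0,0,0,0.2],[-0.041,-0.0143,0.0532,0,0,0,0.2],[-0.041,-0.0143,0.0532,0,0,0,0.2],[-0.041,-0.0143,0.0532,0,0,0,0.2],[-0.041,-0.0143,0.0532,0,0,0,0.2],[-0.041,-0.0143,0.0532,0,0,0,0.2],[-0.041,-0.0143,0.0532,0,0,0,0.2],[-0.041,-0.0143,0.0532,0,0,0,0.2],[-0.041,-0.0143,0.0532,0,0,0,0.2]]}}

```text
t: 10.37
tool_pos: [0.4832, -0.218, 0.2456]
tool_rot: [2.099, 1.711, 0.448]
contact_force: [-0.2, -0.5, -2.2]
opening: 0.0371
```

Request:
{"api": "jog_arm", "payload": {"deltas": [[0,0,0,0,0,0,0.2],[0,0,0,0,0,0,0.2]]}}

```text
t: 10.53
tool_pos: [0.4831, -0.2182, 0.2459]
tool_rot: [2.097, 1.717, 0.445]
contact_force: [-0.3, -0.3, -1.8]
opening: 0.0373
```

Run:
```python
from h import *
o=ctrl.get_obs(); im,d=vision.get_image("wrist"); np.savez("pics/w3.npz",im=im,d=d,pos=o["tool_pos"],rot=o["tool_rot"])
k=np.load("pk.npz"); pc,Rp=k["pc"],k["Rp"]
turn_then_shift(pc+Rp@[0,.008,.0082+.12],Rp@TOOL,o); print(o["t"],o["tool_pos"],o["contact_force"],o["q"].round(2))
Rt=R.from_rotvec(o["tool_rot"]).as_matrix(); Rg=Rt@TOOL; g=o["tool_pos"]-Rg@[0,.008,.0082]
b=im.copy()
for P in [[19,50,16],[-19,50,16],[19,-50,16],[-19,-50,16],[-106,-54,16],[-106,-12,16],[0,82,12]]:
    u=wproj(o,g+Rg@np.array(P)/1000)[0]; cv2.circle(b,tuple(int(i) for i in u.round()),2,(255,0,0),1)
for P in [[62,102,2],[62,-74,2],[-124,102,2],[-124,-74,2]]:
    u=wproj(o,pc+Rp@np.array(P)/1000)[0]; cv2.circle(b,tuple(int(i) for i in u.round()),2,(0,255,0),1)
cv2.imwrite("pics/w3.png",b[:,:,::-1])
```

```text
turn [-0.0126  0.0007  0.0036] then shift cm [-0.12 -1.23  2.69]
10.5333 [ 0.48310591 -0.21819475  0.24585616] [-0.25048953 -0.30190675 -1.79407691] [-0.67 -0.49  2.14  0.26  1.04 -0.56]
```

View pics/w3.png

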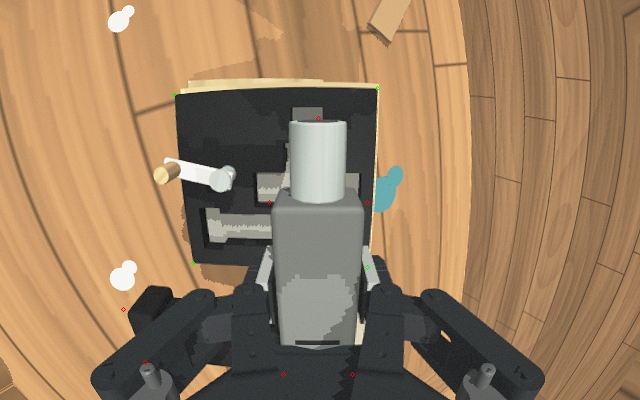

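```bash
cat >> h.py <<'E'
def wcloud(d):   # tool-frame points
    c=vision.calibration("wrist"); H=c["hand_eye"]
    v,u=np.mgrid[:400,:640]; x=(u-c["cx"])/c["fx"]; y=(v-c["cy"])/c["fy"]; th=np.hypot(x,y)+1e-9; s=np.sin(th)/th
    return (np.dstack([x*s,y*s,np.cos(th)])*(d/np.cos(th))[...,None])@H[:3,:3].T+H[:3,3]
def plane(q):
    A=np.c_[q[:,0],q[:,1],np.ones(len(q))]; f=np.linalg.lstsq(A,q[:,2],rcond=None)[0]
    e=abs(A@f-q[:,2]); k=e<max(.001,np.median(e)*2.5); return np.linalg.lstsq(A[k],q[k,2],rcond=None)[0],e[k].std()
E
python3 - <<'E'
from h import *
s=np.load("pics/w3.npz"); im,d=s["im"],s["d"]; T=wcloud(d)
def reg(r0,r1,c0,c1): q=T[r0:r1,c0:c1].reshape(-1,3); return q[(d[r0:r1,c0:c1]>0).ravel()]
q=reg(215,335,285,350); f,e=plane(q); print("housing top: z=ax+by+c",f.round(4),e,q.min(0),q.max(0))
for nm,a in [("nozzle",(130,190,300,335)),("foot",(292,306,145,165))]:
    q=reg(*a); print(nm,np.median(q,0).round(4),q.min(0).round(4),q.max(0).round(4))
# housing edges in tool y per row
V=cv2.cvtColor(im,cv2.COLOR_RGB2HSV)
for r in (215,225,235): 
    q=T[r,260:375]; k=(abs(q[:,2]-(q@np.r_[f[:2],0]+f[2]))<.004); print(r,q[k][0].round(4),q[k][-1].round(4))
# front edge of top face along col 318
for r in range(188,216,3): print(r,T[r,318].round(4))
E
```

```text
housing top: z=ax+by+c [-0.0003  0.0006 -0.0084] 0.00025593242936875746 [-0.02601261 -0.01578866 -0.01074371] [ 0.0372441   0.01521481 -0.00634265]
nozzle [ 0.0579 -0.0003 -0.0035] [ 0.0455 -0.0071 -0.0059] [ 0.0694  0.0065 -0.0004]
foot [-0.0219 -0.0933  0.0085] [-0.0268 -0.1033  0.0006] [-0.0201 -0.0881  0.016 ]
215 [ 0.0358 -0.0192 -0.0056] [ 0.0357  0.0186 -0.0055]
225 [ 0.032  -0.0184 -0.0069] [ 0.0318  0.0183 -0.0066]
235 [ 0.0276 -0.0186 -0.0071] [ 0.0277  0.0184 -0.0075]
188 [ 0.0465  0.0001 -0.0037]
191 [ 0.0453  0.0001 -0.0039]
194 [ 0.0441  0.0001 -0.0041]
197 [ 0.0431  0.0001 -0.0047]
200 [ 0.0417  0.0001 -0.0044]
203 [ 0.0403  0.0001 -0.004 ]
206 [ 0.0399  0.0001 -0.0064]
209 [ 0.0392  0.0001 -0.0078]
212 [ 0.0377  0.0001 -0.0074]
215 [ 0.0368  0.0001 -0.0081]
```

Run:
```python
from h import *
s=np.load("pics/w3.npz"); im,d=s["im"],s["d"]; T=wcloud(d)
for r in range(116,134,2): print(r,T[r,312].round(4),T[r,326].round(4))
for c in (285,300,345): print(c,[(r,T[r,c].round(4)[[0,2]].tolist()) for r in range(200,214,2)])
m=T[...,2]; q=T[130:190,280:360].reshape(-1,3); q=q[(q[:,2]<.012)]; print("nozzle y",np.percentile(q[:,1],[0.5,99.5]))
# handle / foot: points left
q=T[270:330,120:260].reshape(-1,3); q=q[(q[:,2]>-.02)&(q[:,2]<.03)&(q[:,1]<-.06)]; print(len(q),q.min(0),q.max(0))
```

```text
116 [ 0.066  -0.0049  0.1707] [0.067  0.0076 0.1517]
118 [ 0.0642 -0.0049  0.1692] [0.0653 0.0075 0.1505]
120 [ 0.0723 -0.0024  0.0101] [0.0723 0.0035 0.0102]
122 [ 0.0722 -0.0022 -0.001 ] [ 0.0723  0.0031 -0.0021]
124 [ 0.0715 -0.0022 -0.0027] [ 0.0716  0.0031 -0.0041]
126 [ 0.0708 -0.0022 -0.0036] [ 0.0709  0.0031 -0.0039]
128 [ 0.07   -0.0022 -0.0033] [ 0.07    0.0031 -0.003 ]
130 [ 0.0693 -0.0022 -0.004 ] [ 0.0693  0.0031 -0.0038]
132 [ 0.0686 -0.0022 -0.004 ] [ 0.0686  0.0031 -0.0042]
285 [(200, [0.0402, 0.0001]), (202, [0.0403, -0.0026]), (204, [0.0403, -0.0051]), (206, [0.0399, -0.0064]), (208, [0.0392, -0.0068]), (210, [0.0391, -0.0087]), (212, [0.0379, -0.0077])]
300 [(200, [0.041, -0.0023]), (202, [0.0404, -0.003]), (204, [0.0396, -0.0032]), (206, [0.0399, -0.0064]), (208, [0.0394, -0.0074]), (210, [0.0391, -0.0089]), (212, [0.0376, -0.0069])]
345 [(200, [0.04, 0.0008]), (202, [0.0401, -0.0022]), (204, [0.04, -0.0044]), (206, [0.0401, -0.0069]), (208, [0.039, -0.0061]), (210, [0.0382, -0.0065]), (212, [0.0379, -0.0078])]
nozzle y [-0.01190283  0.01171281]
1339 [-0.03487595 -0.1059707  -0.00970359] [-0.02005935 -0.08233786  0.0241031 ]
```

```bash
cat >> h.py <<'E'
def pk(h,x=0.,y=0.):
    k=np.load("pk.npz"); pc,Rp=k["pc"],k["Rp"]; o=ctrl.get_obs()
    turn_then_shift(pc+Rp@[x,.0095+y,.0076+h],Rp@TOOL,o)
    print("t",o["t"],"force pocket axes",(Rp.T@o["contact_force"]).round(2),"TCP rel home mm",((o["tool_pos"]-pc)@Rp*1000-[0,9.5,7.6]).round(2),"open",round(o["opening"],4))
E
python3 -c "from h import *; pk(.04)"
```

```text
turn [-0.0117  0.0013  0.0037] then shift cm [ 0.06 -1.31 10.79]
t 10.5833 force pocket axes [-0.52  1.34 -2.11] TCP rel home mm [ 13.08  -0.6  147.85] open 0.0373
```

Request:
{"api": "jog_arm", "payload": {"deltas": [[-0.0117,0.001,0.0037,0,0,0,0.2],[0,0,0,0,-0.65,0,0.2],[0,0,0,0.06,-0.65,1,0.2],[0,0,0,0,0,2,0.2],[0,0,0,0,0,2,0.2],[0,0,0,0,0,2,0.2],[0,0,0,0,0,2,0.2],[0,0,0,0,0,1.3,0.2],[0,0,0,0,0,0.5,0.2],[0,0,0,0,0,0,0.2],[0,0,0,0,0,0,0.2]]}}

```text
t: 11.5
tool_pos: [0.5258, -0.2277, 0.1473]
tool_rot: [2.092, 1.703, 0.457]
contact_force: [-0.1, 0.1, -1.9]
opening: 0.0373
```

Run:
```python
from h import *
pk(.02)
o=ctrl.get_obs(); im,d=vision.get_image("wrist"); np.savez("pics/w4.npz",im=im,d=d,pos=o["tool_pos"],rot=o["tool_rot"])
cv2.imwrite("pics/w4.png",im[:,:,::-1])
im,d=vision.get_image("side"); P=(400,330); cv2.imwrite("pics/s4.png",cv2.resize(im[190:330,270:430],None,fx=4,fy=4)[:,:,::-1])
```

```text
turn [ 0.0016  0.0015 -0.0017] then shift cm [ 0.1  -0.09  2.02]
t 11.5 force pocket axes [-1.01  0.08 -1.57] TCP rel home mm [ 0.86 -0.97 40.25] open 0.0373
```

View pics/w4.png

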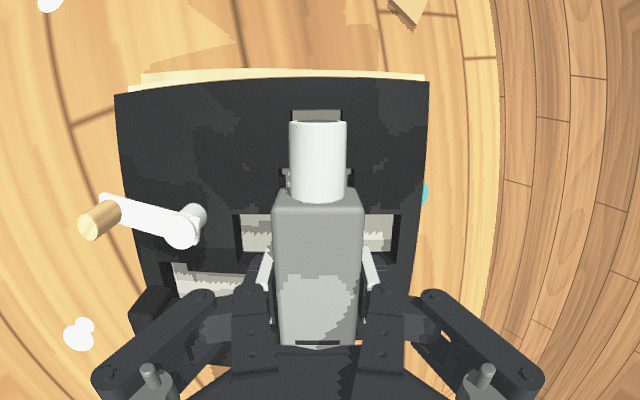

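Run:
```python
from h import *
s=np.load("pics/w4.npz"); im=s["im"]; o=dict(tool_pos=s["pos"],tool_rot=s["rot"]); V=im.max(2).astype(int)
k=np.load("pk.npz"); pc,Rp=k["pc"],k["Rp"]; n=Rp[:,2]
def loc(uv,z): oo,r=wrays(o,uv); return ((onplane(oo,r,pc+n*z,n)-pc)@Rp*1000).round(1)
for r in (113,116): 
    c=np.nonzero(V[r,280:355]>85)[0]+280; print(r,c.min(),c.max()+1,loc([[c.min(),r],[c.max()+1,r]],-.016)[:,:2].tolist())
r=np.nonzero(V[95:120,318]>85)[0]+95; print("y end",r.min(),loc([[318,r.min()]],-.016),[V[i,318] for i in range(104,114)])
for r in (220,230):
    c=np.nonzero(V[r,225:272]>85)[0]+225; e=np.nonzero(V[r,364:410]>85)[0]+364; print("notch",r,c.min(),e.max()+1,loc([[c.min(),r],[e.max()+1,r]],-.016)[:,:2].tolist())
for r in (150,200):
    c=np.nonzero(V[r,150:450]<75)[0]+150; print("foam",r,c.max(),loc([[c.max()+1,r]],.002).tolist())
```

```text
113 292 341 [[-14.0, 81.7], [15.0, 81.6]]
116 292 341 [[-14.0, 79.9], [15.0, 79.8]]
y end 109 [[  1.4  83.9 -16. ]] [np.int64(61), np.int64(64), np.int64(63), np.int64(64), np.int64(65), np.int64(93), np.int64(133), np.int64(147), np.int64(144), np.int64(143)]
notch 220 240 394 [[-49.9, 13.8], [51.3, 13.5]]
notch 230 241 392 [[-49.9, 6.6], [50.6, 6.3]]
foam 150 425 [[62.4, 63.2, 2.0]]
foam 200 420 [[62.1, 33.4, 2.0]]
```

Request:
{"api": "jog_arm", "payload": {"deltas": [[0,0,0,0.1,-0.06,0,0.2],[0,0,0,0,0,0.7,0.2],[0,0,0,0,0,0.7,0.2],[0,0,0,0,0,0.6,0.2],[0,0,0,0,0,0,0.2],[0,0,0,0,0,0,0.2]]}}

```text
t: 12.1
tool_pos: [0.5352, -0.2284, 0.1289]
tool_rot: [2.093, 1.704, 0.457]
contact_force: [-0.1, 0.4, -2.6]
opening: 0.0372
```

```bash
python3 -c "from h import *; pk(.009,x=.0003)"
```

```text
turn [ 0.0005  0.001  -0.0019] then shift cm [-0.02  0.05  1.06]
t 12.1 force pocket axes [-1.47  0.35 -2.18] TCP rel home mm [-0.18  0.23 19.61] open 0.0372
```

Request:
{"api": "jog_arm", "payload": {"deltas": [[0,0,0,-0.02,0.05,0.2,0.2],[0,0,0,0,0,0.3,0.2],[0,0,0,0,0,0.3,0.2],[0,0,0,0,0,0.2,0.2],[0,0,0,0,0,0,0.2],[0,0,0,0,0,0,0.2]]}}

```text
t: 12.6
tool_pos: [0.5407, -0.2298, 0.1214]
tool_rot: [2.092, 1.703, 0.457]
contact_force: [-2.6, 1.5, -0.8]
opening: 0.0372
```

```bash
python3 -c "from h import *; pk(0,x=.0003)"
```

```text
turn [ 0.0016  0.0012 -0.0017] then shift cm [ 0.01 -0.07  1.03]
t 12.6 force pocket axes [-2.93  0.91  0.71] TCP rel home mm [ 0.97 -0.09 10.34] open 0.0372
```

Request:
{"api": "jog_arm", "payload": {"deltas": [[0,0,0,0,0,0.15,0.2],[0,0,0,0,0,0.15,0.2],[0,0,0,0,0,0.1,0.2],[0,0,0,0,0,0,0.2]]}}

```text
t: 12.93
tool_pos: [0.5427, -0.2303, 0.1184]
tool_rot: [2.091, 1.704, 0.457]
contact_force: [-5.1, 3.7, 3.1]
opening: 0.0373
```

```bash
python3 -c "from h import *; pk(0,x=.0003)"
```

```text
turn [ 0.0016  0.0012 -0.0011] then shift cm [ 0.01 -0.1   0.67]
t 12.9333 force pocket axes [-3.37  2.57  5.55] TCP rel home mm [ 1.26 -0.09  6.71] open 0.0373
```

Request:
{"api": "jog_arm", "payload": {"deltas": [[0,0,0,0,0,0.1,0.2],[0,0,0,0,0,0.1,0.2],[0,0,0,0,0,0.1,0.2],[0,0,0,0,0,0,0.2]]}}

```text
t: 13.27
tool_pos: [0.5442, -0.2305, 0.1158]
tool_rot: [2.091, 1.704, 0.457]
contact_force: [-5.2, 2.5, 3.4]
opening: 0.037
```

```bash
python3 -c "from h import *; pk(0,x=.0003)"
```

```text
turn [ 0.0017  0.0012 -0.0011] then shift cm [ 0.01 -0.09  0.37]
t 13.2667 force pocket axes [-3.17  1.38  5.72] TCP rel home mm [ 1.24 -0.07  3.7 ] open 0.037
```

Request:
{"api": "jog_arm", "payload": {"deltas": [[0,0,0,0,-0.05,0.1,0.2],[0,0,0,0,0,0.1,0.2],[0,0,0,0,0,0,0.2]]}}

```text
t: 13.52
tool_pos: [0.545, -0.2308, 0.1142]
tool_rot: [2.091, 1.703, 0.458]
contact_force: [-4.7, 1.5, 3.9]
opening: 0.0372
```

```bash
python3 -c "from h import *; pk(0,x=.0003)"
```

```text
turn [ 0.0024  0.0013 -0.0012] then shift cm [ 0.01 -0.08  0.19]
t 13.5167 force pocket axes [-2.28  0.54  5.8 ] TCP rel home mm [ 1.15 -0.12  1.88] open 0.0372
```

Request:
{"api": "jog_arm", "payload": {"deltas": [[0,0,0,0,0,0.1,0.2],[0,0,0,0,0,0.07,0.2],[0,0,0,0,0,0,0.2]]}}

```text
t: 13.77
tool_pos: [0.5455, -0.2309, 0.1133]
tool_rot: [2.091, 1.704, 0.457]
contact_force: [-14.6, 5.3, 10.7]
opening: 0.0373
```

```bash
python3 -c "from h import *; pk(0,x=.0003)"
```

```text
turn [ 0.0015  0.0009 -0.001 ] then shift cm [ 0.01 -0.09  0.08]
t 13.7667 force pocket axes [-7.96  2.26 16.9 ] TCP rel home mm [ 1.16 -0.12  0.79] open 0.0373
```

Request:
{"api": "jog_arm", "payload": {"deltas": [[0,0,0,0,0,0.05,0.2],[0,0,0,0,0,0,0.2],[0,0,0,0,0,0,0.2]]}}

```text
t: 14.02
tool_pos: [0.5456, -0.2309, 0.1133]
tool_rot: [2.091, 1.705, 0.457]
contact_force: [-20.2, 7.8, 16.0]
opening: 0.0372
```

```bash
python3 -c "
from h import *
pk(0,x=.0003)
o=ctrl.get_obs(); im,d=vision.get_image('wrist'); np.savez('pics/w5.npz',im=im,d=d,pos=o['tool_pos'],rot=o['tool_rot']); T=wcloud(d)
k=np.load('pk.npz'); pc,Rp=k['pc'],k['Rp']; Rt=R.from_rotvec(o['tool_rot']).as_matrix(); L=(T@Rt.T+o['tool_pos']-pc)@Rp
q=L[215:335,285:350].reshape(-1,3); print('housing top plane',plane(q)[0].round(4))
m=(d>0)&(L[...,1]>.05)&(L[...,1]<.09)&(L[...,0]<-.03)&(L[...,0]>-.11); print('foam',m.sum(),plane(L[m])[0].round(4))
m=(d>0)&(L[...,1]>.05)&(L[...,1]<.09)&(L[...,0]>.025)&(L[...,0]<.055); print('foam r',m.sum(),plane(L[m])[0].round(4))
"
```

```text
turn [ 0.0011  0.0007 -0.0007] then shift cm [ 0.01 -0.09  0.08]
t 14.0167 force pocket axes [-10.5    3.62  24.51] TCP rel home mm [ 1.19 -0.13  0.77] open 0.0372
housing top plane [-0.0003  0.0003  0.0168]
foam 12848 [ 0.0011 -0.0007  0.0028]
foam r 6083 [-0.0012 -0.0013  0.0029]
```

Request:
{"api": "jog_arm", "payload": {"deltas": [[0,0,0,0,-0.04,-0.08,0.2],[0,0,0,0,0,0,0.6],[0,0,0,0,0,0,0.6],[0,0,0,0,0,0,0.6],[0,0,0,0,0,0,0.6]]}}

```text
t: 14.48
tool_pos: [0.5456, -0.2313, 0.1126]
tool_rot: [2.09, 1.702, 0.457]
contact_force: [-1.0, -0.2, -0.1]
opening: 0.0514
```

Request:
{"api": "jog_arm", "payload": {"deltas": [[0,0,0,0,0,-0.5,0.6],[0,0,0,0,0,-1.5,0.6],[0,0,0,0,0,-2.5,0.6],[0,0,0,0,0,-3,0.6],[0,0,0,0,0,-3,0.6],[0,0,0,0,0,-1.5,0.6],[0,0,0,-1.5,0,0,0.4],[0,0,0,-1.5,0,0,0.4],[0,0,0,0,0,0,0.4]]}}

```text
t: 15.23
tool_pos: [0.4799, -0.2499, 0.2174]
tool_rot: [2.09, 1.699, 0.456]
contact_force: [0.3, -0.4, -0.3]
opening: 0.034
```

```bash
python3 -c "
from h import *
pk(.12,x=.0003)
o=ctrl.get_obs(); im,d=vision.get_image('wrist'); np.savez('pics/w6.npz',im=im,d=d,pos=o['tool_pos'],rot=o['tool_rot']); T=wcloud(d)
k=np.load('pk.npz'); pc,Rp=k['pc'],k['Rp']; Rt=R.from_rotvec(o['tool_rot']).as_matrix(); L=(T@Rt.T+o['tool_pos']-pc)@Rp
def reg(nm,x0,x1,y0,y1,z0=-.02,z1=.04):
    m=(d>0)&(L[...,0]>x0)&(L[...,0]<x1)&(L[...,1]>y0)&(L[...,1]<y1)&(L[...,2]>z0)&(L[...,2]<z1); print(nm,m.sum(),plane(L[m])[0].round(4) if m.sum()>30 else '')
reg('foam',-.11,-.03,.05,.09); reg('housing',-.012,.012,-.04,.04); reg('handle',-.08,-.03,-.042,-.025); reg('foot',-.104,-.092,-.045,-.02)
m=(d>0)&(L[...,2]>.035)&(L[...,2]<.056)&(L[...,0]>-.15)&(L[...,0]<-.05)&(L[...,1]<.09)&(L[...,1]>-.05); q=L[m]; print('knob',m.sum(),np.median(q,0).round(4),q.min(0).round(4),q.max(0).round(4))
print('angle',np.degrees(np.arctan2(-(np.median(q[:,0])+.074),-(np.median(q[:,1])-.024))))
b=im.copy()
for a in np.r_[0:1.6:9j]:
    u=wproj(o,pc+Rp@[-.074-.046*np.sin(a),.024-.046*np.cos(a),.0375])[0]; cv2.circle(b,tuple(int(i) for i in u.round()),2,(255,0,0),1)
cv2.imwrite('pics/w6.png',b[:,:,::-1])
"
```

```text
turn [ 0.0043  0.0045 -0.0026] then shift cm [ 3.19 -0.05  0.12]
t 15.2333 force pocket axes [ 0.2  -0.32 -0.43] TCP rel home mm [  0.82 -31.94 121.24] open 0.034
foam 4565 [ 0.0014 -0.0012  0.0029]
housing 3079 [ 0.0059 -0.0009  0.017 ]
handle 1112 [0.0022 0.0024 0.0151]
foot 340 [0.0418 0.0023 0.0208]
knob 488 [-0.1147  0.0355  0.0504] [-0.1259  0.0273  0.035 ] [-0.1097  0.0429  0.0527]
angle 105.8032485012385
```

View pics/w6.png

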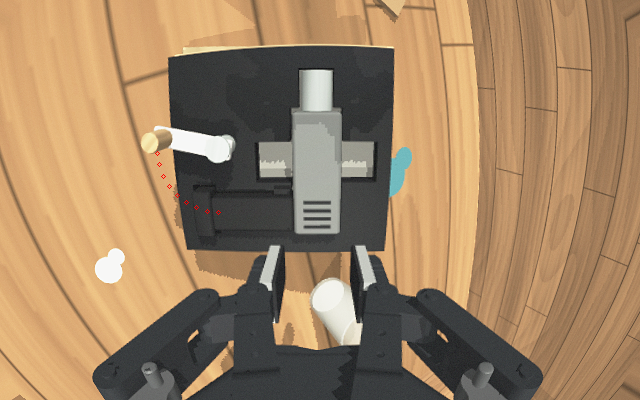

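```bash
python3 -c "
from h import *
s=np.load('pics/w6.npz'); d=s['d']; T=wcloud(d)
k=np.load('pk.npz'); pc,Rp=k['pc'],k['Rp']; Rt=R.from_rotvec(s['rot']).as_matrix(); L=(T@Rt.T+s['pos']-pc)@Rp
m=(d>0)&(L[...,2]>.0495)&(L[...,2]<.056)&(L[...,0]>-.15)&(L[...,0]<-.09)&(L[...,1]>0)&(L[...,1]<.08); q=L[m]; print('knob top',m.sum(),q.mean(0).round(4),np.percentile(q,[3,97],0).round(4))
m=(d>0)&(abs(L[...,0]+.0735)<.02)&(abs(L[...,1]-.024)<.02)&(L[...,2]>.02); q=L[m]; print('hub',m.sum(),np.percentile(q,[5,50,98],0).round(4)); q=q[q[:,2]>.027]; print(len(q),q.mean(0) if len(q) else '')
o=ctrl.get_obs()
for z in (.085,.050): turn_then_shift(pc+Rp@[-.118,.0357,z],Rp@TOOL,o)
"
```

```text
knob top 296 [-0.1177  0.0352  0.0509] [[-0.1243  0.0288  0.0497]
 [-0.1115  0.0417  0.0522]]
hub 875 [[-0.0916  0.0168  0.0235]
 [-0.0765  0.0261  0.0275]
 [-0.0635  0.0355  0.0294]]
500 [-0.07367353  0.02443363  0.02823551]
turn [ 0.0031  0.003  -0.0031] then shift cm [  5.72 -11.83   4.33]
turn [ 0.0031  0.003  -0.0031] then shift cm [  5.72 -11.83   7.83]
```

Request:
{"api": "jog_arm", "payload": {"deltas": [[0.003,0.003,-0.003,0,-1.5,0,0.4],[0,0,0,1.4,-2.6,0,0.4],[0,0,0,1.4,-2.6,0,0.4],[0,0,0,1.4,-2.6,0.5,0.4],[0,0,0,1.5,-2.5,1.2,0.4],[0,0,0,0,0,1.5,0.4],[0,0,0,0,0,1.1,0.4],[0,0,0,0,0,0,0.4],[0,0,0,0,0,0,0.4]]}}

```text
t: 16.03
tool_pos: [0.4121, -0.1752, 0.1192]
tool_rot: [2.092, 1.711, 0.458]
contact_force: [-0.4, -0.1, -0.2]
opening: 0.0342
```

```bash
cat >> h.py <<'E'
def kn(x,y,z):
    k=np.load("pk.npz"); pc,Rp=k["pc"],k["Rp"]; o=ctrl.get_obs(); turn_then_shift(pc+Rp@[x,y,z],Rp@TOOL,o)
    L=(o["tool_pos"]-pc)@Rp
    print("t",o["t"],"TCP pocket mm",(L*1000).round(1),"F",(Rp.T@o["contact_force"]).round(1),"open",round(o["opening"],4),"ang",np.degrees(np.arctan2(-(L[0]+.0737),-(L[1]-.0244))).round(1))
E
python3 -c "from h import *; kn(-.1177,.0352,.051)"
```

```text
turn [-0.0023 -0.0027  0.0015] then shift cm [-0.19  0.1   3.34]
t 16.0333 TCP pocket mm [-118.7   37.1   84.4] F [-0.4 -0.2 -0. ] open 0.0342 ang 105.8
```

Correct, descend, and pinch the knob gently.

Request:
{"api": "jog_arm", "payload": {"deltas": [[0,0,0,-0.19,0.1,0.8,0.4],[0,0,0,0,0,0.9,0.4],[0,0,0,0,0,0.9,0.4],[0,0,0,0,0,0.7,0.4],[0,0,0,0,0,0,0.4],[0,0,0,0,0,0,0.1],[0,0,0,0,0,0,0.1],[0,0,0,0,0,0,0.1],[0,0,0,0,0,0,0.1],[0,0,0,0,0,0,0.1]], "grip_force": 25}}

```text
t: 16.87
tool_pos: [0.4282, -0.1809, 0.0918]
tool_rot: [2.092, 1.711, 0.456]
contact_force: [-5.9, 2.8, 2.2]
opening: 0.0145
```

Run:
```python
from h import *
kn(-.1177,.0352,.051)
a=np.radians(np.r_[103.8:0:13j]); x=-.0737-.046*np.sin(a); y=.0244-.046*np.cos(a)
print("rows (tool x=dy, tool y=dx) cm:\n",(np.c_[np.diff(y),np.diff(x)]*100).round(2).tolist())
```

```text
turn [-0.003  -0.0022  0.0021] then shift cm [0.04 0.01 0.13]
t 16.8667 TCP pocket mm [-117.8   34.8   52.3] F [-4.4  1.6  5.1] open 0.0145 ang 103.2
rows (tool x=dy, tool y=dx) cm:
 [[-0.68, -0.11], [-0.69, -0.01], [-0.69, 0.09], [-0.67, 0.2], [-0.63, 0.29], [-0.58, 0.39], [-0.51, 0.47], [-0.44, 0.54], [-0.35, 0.6], [-0.26, 0.64], [-0.16, 0.68], [-0.05, 0.69]]
```

Request:
{"api": "jog_arm", "payload": {"deltas": [[0,0,0,-0.68,-0.11,-0.05,0.1],[0,0,0,-0.69,-0.01,0,0.1],[0,0,0,-0.69,0.09,0,0.1],[0,0,0,-0.67,0.2,0,0.1],[0,0,0,-0.63,0.29,0,0.1],[0,0,0,-0.58,0.39,0,0.1],[0,0,0,0,0,0,0.1]]}}

```text
t: 17.45
tool_pos: [0.427, -0.2231, 0.0963]
tool_rot: [2.091, 1.709, 0.452]
contact_force: [-5.0, -4.6, -1.3]
opening: 0.0149
```

```bash
python3 -c "from h import *; kn(-.1099,-.004,.051)"
```

```text
turn [-0.003   0.0021  0.0023] then shift cm [ 0.28 -0.07  0.15]
t 17.45 TCP pocket mm [-109.2   -6.8   52.5] F [-4.  -5.5  0.9] open 0.0149 ang 48.6
```

Request:
{"api": "jog_arm", "payload": {"deltas": [[0,0,0,-0.51,0.47,0,0.1],[0,0,0,-0.44,0.54,0,0.1],[0,0,0,-0.35,0.6,0,0.1],[0,0,0,-0.26,0.64,0,0.1],[0,0,0,-0.16,0.5,0,0.1],[0,0,0,0,0,0,0.1],[0,0,0,0,0,0,0.1]]}}

```text
t: 18.03
tool_pos: [0.4484, -0.2444, 0.1111]
tool_rot: [2.088, 1.706, 0.455]
contact_force: [0.8, -6.7, -3.2]
opening: 0.0148
```

```bash
python3 -c "from h import *; kn(-.0737,-.0216,.051)"
```

```text
turn [0.0016 0.002  0.0018] then shift cm [0.17 0.63 0.17]
t 18.0333 TCP pocket mm [-80.  -23.3  52.7] F [ 0.3 -6.4 -3.8] open 0.0148 ang 7.5
```

Request:
{"api": "jog_arm", "payload": {"deltas": [[0,0,0,0.1,0.3,0,0.1],[0,0,0,0,0.3,0,0.1],[0,0,0,0,0.15,0,0.1],[0,0,0,0,0,0,0.1]]}}

```text
t: 18.37
tool_pos: [0.4539, -0.2457, 0.1143]
tool_rot: [2.088, 1.707, 0.449]
contact_force: [-6.6, -11.4, -4.0]
opening: 0.0149
```

```bash
python3 -c "from h import *; kn(-.0737,-.0216,.051)"
```

```text
turn [-0.0004  0.0053  0.0036] then shift cm [ 0.19 -0.03  0.17]
t 18.3667 TCP pocket mm [-73.4 -23.5  52.7] F [ -5.6 -12.5  -1.4] open 0.0149 ang -0.3
```

Request:
{"api": "jog_arm", "payload": {"deltas": [[0,0,0,0,0.1,0,0.1],[0,0,0,0,0.1,0,0.1],[0,0,0,0,0,0,0.1],[0,0,0,0,0,0,0.1]]}}

```text
t: 18.7
tool_pos: [0.4544, -0.2458, 0.1143]
tool_rot: [2.09, 1.71, 0.447]
contact_force: [-13.7, -9.9, -1.0]
opening: 0.015
```

```bash
python3 -c "from h import *; kn(-.0737,-.0216,.051)"
```

```text
turn [-0.0039  0.005   0.0043] then shift cm [ 0.19 -0.06  0.14]
t 18.7 TCP pocket mm [-73.1 -23.5  52.4] F [-10.4 -12.4   4.9] open 0.015 ang -0.7
```

Request:
{"api": "jog_arm", "payload": {"deltas": [[0,0,0,-0.15,0.1,0,0.1],[0,0,0,0,0.1,0,0.1],[0,0,0,0,0,0,0.1],[0,0,0,0,0,0,0.1]]}}

```text
t: 19.03
tool_pos: [0.4547, -0.2461, 0.1141]
tool_rot: [2.093, 1.714, 0.448]
contact_force: [-21.2, -5.4, 2.3]
opening: 0.0148
```

```bash
python3 -c "from h import *; kn(-.0737,-.0216,.051)"
```

```text
turn [-0.008   0.0015  0.0044] then shift cm [ 0.22 -0.09  0.11]
t 19.0333 TCP pocket mm [-72.8 -23.8  52.1] F [-15.9  -9.6  11.8] open 0.0148 ang -1.1
```

Request:
{"api": "jog_arm", "payload": {"deltas": [[0,0,0,-0.1,-0.25,0,0.1],[0,0,0,0,0,0,0.1],[0,0,0,0,0,0,0.4],[0,0,0,0,0,0,0.4],[0,0,0,0,0,0,0.4]]}}

```text
t: 19.45
tool_pos: [0.4558, -0.246, 0.1154]
tool_rot: [2.09, 1.708, 0.458]
contact_force: [-0.4, -0.2, -0.1]
opening: 0.0343
```

Request:
{"api": "jog_arm", "payload": {"deltas": [[0,0,0,0,0,-0.5,0.4],[0,0,0,0,0,-1.5,0.4],[0,0,0,0,0,-2.5,0.4],[0,0,0,0,0,-3,0.4],[0,0,0,0,0,-2,0.4],[0,0,0,-2,0,-1,0.4],[0,0,0,-2,0,0,0.4],[0,0,0,-2,0,0,0.4],[0,0,0,0,0,0,0.4],[0,0,0,0,0,0,0.4]]}}

```text
t: 20.28
tool_pos: [0.3919, -0.2949, 0.2061]
tool_rot: [2.092, 1.707, 0.457]
contact_force: [-1.3, 0.6, -0.4]
opening: 0.0339
```

```bash
python3 -c "
from h import *
kn(-.0737,-.0216,.051)
o=ctrl.get_obs(); im,d=vision.get_image('wrist'); np.savez('pics/w7.npz',im=im,d=d,pos=o['tool_pos'],rot=o['tool_rot']); T=wcloud(d)
k=np.load('pk.npz'); pc,Rp=k['pc'],k['Rp']; Rt=R.from_rotvec(o['tool_rot']).as_matrix(); L=(T@Rt.T+o['tool_pos']-pc)@Rp
def reg(nm,x0,x1,y0,y1,z0=-.02,z1=.04):
    m=(d>0)&(L[...,0]>x0)&(L[...,0]<x1)&(L[...,1]>y0)&(L[...,1]<y1)&(L[...,2]>z0)&(L[...,2]<z1); print(nm,m.sum(),np.median(L[m],0).round(4) if m.sum()>30 else '')
reg('foam',-.11,-.03,.05,.09); reg('housing',-.012,.012,-.04,.04); reg('handle',-.055,-.03,-.042,-.025); reg('foot',-.104,-.092,-.045,-.02)
m=(d>0)&(L[...,2]>.0495)&(L[...,2]<.056)&(abs(L[...,0]+.074)<.03)&(L[...,1]<.01)&(L[...,1]>-.05); q=L[m]; c=q.mean(0); print('knob',m.sum(),c.round(4),'ang',np.degrees(np.arctan2(-(c[0]+.0737),-(c[1]-.0244))))
cv2.imwrite('pics/w7.png',im[:,:,::-1])
"
```

```text
turn [-0.0004 -0.0007  0.0001] then shift cm [ 6.26 -0.2  10.66]
t 20.2833 TCP pocket mm [-71.7 -84.2 157.6] F [-1.4  0.3  0.3] open 0.0339 ang -1.1
foam 3786 [-0.0703  0.0696  0.0027]
housing 2458 [-0.0002  0.0002  0.017 ]
handle 565 [-0.0429 -0.0335  0.0149]
foot 404 [-0.0979 -0.0325  0.0167]
knob 339 [-0.0736 -0.0216  0.0511] ang -0.07569894988048746
```

View pics/w7.png

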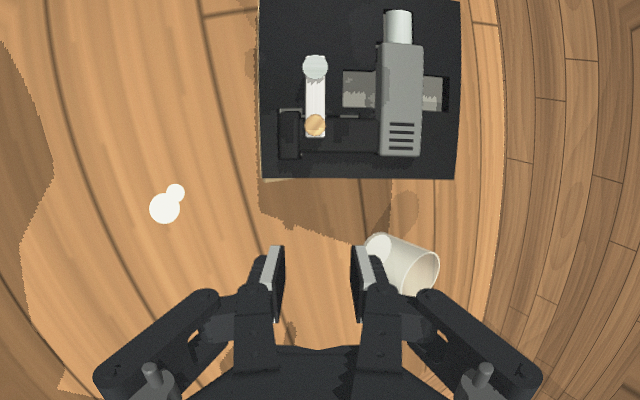

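The wrist view shows the gun seated at (400,100), with the keeper running over its handle from (315,68) to the knob at (315,125). The gripper is clear, so I'm handing in.

```bash
python3 -c "from station import ctrl; print(ctrl.finish_job())"
```

```text
the job is handed in; nothing more can be done
None
```

I picked up the rightmost heat gun and pressed it into the foam pocket. I then pinched the keeper knob, swung the bar round to its stop, let go and backed off. The job was handed in at about 20 s.

- **Gun seated:** the push met a hard stop at about 25 N. By wrist depth the housing stands about 14 mm proud of the foam, which is the fully-home figure. It read 14.0–14.3 mm over three looks and sat square to the pocket. The handle was also at the right height after the keeper swing.
- **Keeper closed:** I pushed it firmly against its stop at about 16 N. After release the knob measured within 0.1° of closed, and the gripper read no contact.
- **Disagreements:**
  - The top camera put the pocket about 4 mm off and the gun about 3 mm off, compared with the wrist camera. I used the wrist values.
  - The floor was met about 0.8 mm above my estimated home height, which is within calibration error.
- **Cup, jar and chevron:** I kept clear of them, but did not measure their positions again at the end.

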